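# Open the counterweighted tamping press and load its dosing cup

## Task

Get the tamping press ready for the next coffee: swing its red-handled lever up past its balance point and ease it all the way back, without letting it fall or slam, so that it stays open by itself. Then put the steel dosing cup upright into the round nest under the lever, feeling for the hole without pressing hard, until it sits fully home, let go, and leave the other things on the counter where they are.

Things in the scene. Friction and masses are not known exactly. Their poses are not given: they have to be found in the camera images.
- press: The tamping press, bolted to the counter: a dark steel base plate 300 x 190 x 20 mm with two grey upright cheeks (50 x 14 mm, up to 155 mm high, at y +-83 mm) near its far end. Origin: on the counter, under the middle position of the nest; x runs from the grip bar towards the hinge, z up. The plate spans x -115 to +185 mm.
- hinge (a point): The middle of the lever's hinge, 120 mm along the press's x from its origin and 130 mm above the counter. The hinge axis is the press's y axis.
- lever_arm (a joint): Angle of the lever about the hinge (rad): 0 = down, lying level towards the press's -x; grows as it is lifted up and back over the hinge, to its solid back stop at 1.83. A brass counterweight above the hinge moves the balance point to somewhere between about 0.6 and 1.0 rad: below that the lever falls shut, beyond it it falls open, ever harder, with little damping. Lifting takes about 2 to 3.5 N at the bar; past balance it pulls on towards the stop with up to about 3.5 N.
- grip_bar (a point): The middle of the lever's red round grip bar, 18 mm thick, along the press's y, 200 mm from the hinge. It is free for 114 mm between two flat side arms (10 mm thick, 22 mm high, at y +-62 mm) that run to the hinge; the tamper hangs from a bridge 120 mm from the hinge. Grip the bar from above at its middle, with one finger on its robot side and one on its hinge side; it may turn between the fingers as the lever swings.
- nest_middle (a point): Where the mouth of the nest's round hole is when the nest stands in mid position, 38 mm above the counter, at the press's x = 0, y = 0. The nest is an 88 x 88 x 18 mm black block on the base plate, clamped on a slide: the real hole lies up to 10 mm to either side of this point along the press's y (0 along x) and must be seen or felt for. The hole is 53 mm wide and 12 mm deep with a 2 mm chamfer; its floor is 26 mm above the counter.
- cup_center (a point): The centre (half-way up) of the loose steel dosing cup: a plain open cylinder without handle, 50 mm outside diameter, 75 mm high, about 0.2 kg, with a slightly narrowed foot, standing on the counter. z points to its mouth. Grip it by its upper half; seated, its centre is 63.5 mm above the counter.
- espresso_cup: Bystander: white ceramic cup with a handle, 68 mm wide, 60 mm high; origin under its middle.
- milk_jug: Bystander: metal jug with a handle, 80 mm wide, 100 mm high; origin under its middle.
- bean_jar: Bystander: amber jar with a light wooden cap, 84 mm wide, 130 mm high; origin under its middle.
Mind the look-alikes: they are no part of the job. Leave any turquoise or yellow look-alike of the part that bears cup_center alone.

How it is judged (in metres and radians):
On the way, in this order (a step that is already met when the one before it is completed fails the run):
1. the lever rests open at its back stop by itself, untouched (value of joint lever_arm above 1.72 rad and velocity of joint lever_arm below 0.1 rad/s and contact force between the fingers and press below 0.3 N), for 0.3 s.
2. the dosing cup is down in the nest (height (world z) of cup_center below 0.0665 m and horizontal distance between cup_center and nest_middle below 0.016 m and angle between cup_center's own z axis and vertical below 0.08 rad), for 0.2 s.
At the end, for the whole second after the job is handed in: The lever rests open at its back stop (beyond 1.72 rad), and the dosing cup stands upright (within 0.06 rad), mouth up, fully down in the nest (its centre within 2 mm of its seated height and within 16 mm of the nest's middle position), released (value of joint lever_arm above 1.72 rad and height (world z) of cup_center between 0.06 and 0.0655 m and horizontal distance between cup_center and nest_middle below 0.016 m and angle between cup_center's own z axis and vertical below 0.06 rad); the robot touches nothing.
It fails at once if the lever falls or slams (faster than 3 rad/s) (velocity of joint lever_arm above 3 rad/s or velocity of joint lever_arm below -3 rad/s).
It fails at once if the cup is pressed or dropped on the press with more than 30 N (contact force between dose_cup and press above 30 N).
It fails at once if a bystander is shifted by more than 20 mm or tipped (distance of any of espresso_cup, milk_jug, bean_jar from where it was at the start of the episode above 0.02 m or angle between any of espresso_cup, milk_jug, bean_jar's own z axis and vertical above 0.3 rad).
It also fails if it takes over 72 s, if anything falls off the work surface, if the arm or the gripper's body presses on something with over 40 N, if the wrist force passes 120 N, or if a joint passes its speed limit or range.

## Robot

A 6-joint arm with a two-finger parallel gripper is mounted at the origin on the work surface. World frame = base frame: x ahead of the robot, y to its left, z up, the work surface at z = 0. Lengths are in mm, angles in rad, forces in N, time in s.
With the tool pointing down it reaches from about 400 to 925 mm from the base axis. Payload 12.5 kg.
Tool frame: the origin (TCP) lies midway between the tips of the shut fingers; the grasp point (between the pads) lies 19 mm behind it; z points along the fingers, y is the direction in which the jaws open and shut (so a half turn about z gives the same grasp; the last joint's range is limited). The gripper opens to 95 mm and grips with 3 to 60 N. Pads are 20 mm wide; open, the fingers measure 119 mm over their backs; the gripper's body (75 mm by 180 mm) begins 59 mm behind the grasp point.
Start: joints at [-1.386, 0.491, 1.559, -0, 1.092, -0.106], TCP at [179.222, -598.771, 214.661] pointing down, gripper open.
Joint ranges: [-3.1, 3.1], [-0.84, 2.19], [0.05, 2.79], [-1.13, 4.28], [0.06, 2.93], [-2.69, 2.69]. Speed limits (rad/s): [2.22, 2.22, 2.79, 3.14, 3.14, 3.14].

## Interface

Orientations are given as [roll, pitch, yaw] about the fixed x, y, z axes, in that order (R = Rz(yaw) Ry(pitch) Rx(roll)).
In Python, from cell import * gives the robot as it stands. The module is installed in compiled form; this text tells all that it offers.
- The arm moves only by the tool carry_out, never from a script. Its argument "moves" is a list of rows, each an object of numbers: "dx", "dy", "dz": the shift along the tool's x, y, z in m; "twist": the turn about the tool's z in degrees. A call has 1 to 5 rows; each row is the pose to reach, as a shift and turn from the pose commanded when the call began, along the tool's axes at that moment; what a row does not reach only later rows make up. A row lasts 1/10 s, in which the tool goes at most 50 mm and 8.59 degrees, less where a joint would pass 70% of its speed; a pose out of reach is approached as far as the arm can. A call with a gripper value outside its range is refused whole. "grip" is the finger opening in m, from 0 to 0.0951, set as the call begins (left out, the last holds). The fingers move at their own pace and stop on an object; the grip force is fixed at half the most. Time passes only in rows, so rows that repeat a pose let the fingers close. It gives the time, the measured TCP pose, the force and the opening at its end, in the units of the state.
- state(): the state, without advancing time (a new reading comes with each control period).
- read_camera(name): name is "side" or "top"; returns (picture, depth): 420x560x3 uint8, red, green, blue; 420x560 float32, mm along the optical axis (not along the pixel's ray), 0 where there is no reading.
- camera_info(name): a dict with "mtx" (3x3 intrinsics, pixels), "dist_coeffs" ([k1, k2, p1, p2, k3] as OpenCV has them; the pictures are not rectified), "R" (3x3) and "t" (3): a world point X has camera coordinates R X + t. Camera axes: x right, y down, z forward; pixel columns grow to the right and rows downward; lengths in mm; the calibration is good to about 2 mm. A picture is of the moment at which its call begins. camera_info takes no time and is no camera call.
- job_done(): hands the job in, once; it reports no verdict.
The state is a dict: "t": time; "joints": joint angles; "qvel": joint speeds; "tau": joint torques, N m; "eef_pos": TCP position; "tcp_rot": TCP orientation; "ft_force": force on the tool from outside, world axes, zero at the start; "moment": the same for the moment, N m; "opening": opening from 0.0 (shut) to 1.0 (fully open).
Only numpy, scipy, OpenCV 4.12 (cv2) and the standard library are available. Lean on these libraries where they do the work, as an engineer would, in place of code of your own. Each camera call takes 0.05 s, during which the arm holds its last target. There are 200 camera calls.

## Working session

There is one attempt and no reset: what is moved stays moved. The work goes in short steps, Python scripts to look and compute and a tool call to move; the robot and the scene stay as the last step left them, time stands still between calls to the robot, and variables do not carry over. Pictures are saved under pics/ and viewed, about 8 in all and at most 12, crops included, and the job is handed in when it is done.

Besides the shell and the picture viewer there is one more tool, called by a JSON object that holds its "op" and its "data". carry_out: Moves the arm, as the interface text tells. Its arguments: {"type":"object","properties":{"moves":{"type":"array","items":{"type":"object","properties":{"dx":{"type":"number"},"dy":{"type":"number"},"dz":{"type":"number"},"twist":{"type":"number"}}}},"grip":{"type":"number"}},"required":["moves"]}

```bash
mkdir -p pics
cat > h.py <<'E'
from cell import *
import numpy as np, cv2
def snap(n,f=None):
    im,d=read_camera(n)
    if f: cv2.imwrite('pics/'+f,cv2.cvtColor(im,cv2.COLOR_RGB2BGR))
    return im,d
def ray(n,uv):
    c=camera_info(n);R=np.array(c['R']);t=np.array(c['t']).ravel()
    p=cv2.undistortPoints(np.array(uv,float).reshape(-1,1,2),np.array(c['mtx']),np.array(c['dist_coeffs'])).reshape(-1,2)
    d=np.c_[p,np.ones(len(p))]
    return -R.T@t, d@R
def onz(n,uv,z):
    o,d=ray(n,uv); return o+d*((z-o[2])/d[:,2])[:,None]
def cloud(n,dep,mask):
    v,u=np.nonzero(mask&(dep>0)); o,d=ray(n,np.c_[u,v]); return o+d*dep[v,u][:,None],np.c_[u,v]
E
python3 - <<'E'
from h import *
a,_=snap('top','t1.png');b,_=snap('side','s1.png')
for n in('top','side'):
  c=camera_info(n);print(n,-np.array(c['R']).T@np.array(c['t']).ravel(),np.array(c['mtx'])[0,0],np.array(c['R'])[2])
s=state();print(s)
E
```

```text
top [ 499.52917246   28.84430767 1052.22854512] 431.90105950570455 [ 0.03858295 -0.01738906 -0.99910409]
side [170.95797668 771.7359141  944.16304153] 417.2092552702765 [ 0.31934749 -0.63605363 -0.70246207]
{'t': 0.1, 'joints': array([-1.38563228e+00,  4.91466539e-01,  1.55935996e+00, -3.45740480e-05,
        1.09170615e+00, -1.05583735e-01]), 'qvel': array([ 0.00123018, -0.00108549, -0.00215523, -0.00054763, -0.00150107,
       -0.00034051]), 'tau': array([ 2.50363060e-03, -6.13624549e+01, -2.58605897e+01,  6.94141374e-02,
        4.70198644e-02, -5.06965682e-05]), 'eef_pos': array([ 179.15369772, -598.56024042,  214.15035994]), 'tcp_rot': array([-3.14065466e+00, -6.85677550e-05,  2.90763703e-01]), 'ft_force': array([-0.70298882,  0.18542652, -0.02855341]), 'moment': array([-0.02096269, -0.01187193, -0.00716825]), 'opening': 1.0002823548728026}
```

View pics/t1.png

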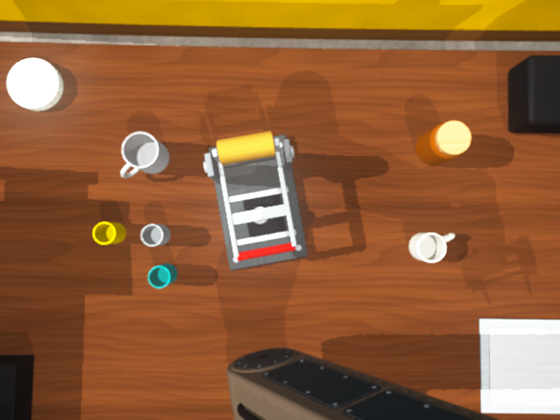

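View pics/s1.png

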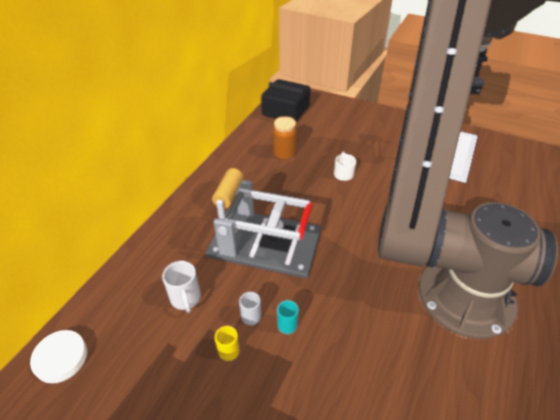

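The top view shows the red bar at (266,252), the brass weight at (245,148), and the steel cup at (154,235). The yellow look-alike is at (109,232) and the turquoise one at (161,276). The side view agrees.

Run:
```python
from h import *
im,d=snap('top'); hsv=cv2.cvtColor(im,cv2.COLOR_RGB2HSV)
H,S,V=[hsv[...,i].astype(int) for i in range(3)]
red=((H<5)|(H>174))&(S>200)&(V>120); red[:200]=0; red[300:]=0; red[:,:200]=0; red[:,330:]=0
p,uv=cloud('top',d,red); print('red',len(p),np.median(p,0),p.min(0),p.max(0))
r=cv2.minAreaRect(uv.astype(np.float32)); print(r)
w=onz('top',[r[0]],135)[0]; print('bar centre',w)
b=cv2.boxPoints(r); wb=onz('top',b,130); 
e=wb[1]-wb[0] if np.linalg.norm(wb[1]-wb[0])>np.linalg.norm(wb[2]-wb[1]) else wb[2]-wb[1]
print('bar dir',e,np.degrees(np.arctan2(e[1],e[0])))
# base plate via depth ~ z 20
allp,uvp=cloud('top',d,np.ones(d.shape,bool))
m=(allp[:,2]>14)&(allp[:,2]<27)&(uvp[:,0]>195)&(uvp[:,0]<320)&(uvp[:,1]>120)&(uvp[:,1]<280)
r=cv2.minAreaRect(allp[m][:,:2].astype(np.float32)); print('plate',m.sum(),r)
# cup rim
for nm,(u,v) in dict(cup=(154,235),yel=(109,232),tur=(161,276)).items():
  k=(abs(uvp[:,0]-u)<25)&(abs(uvp[:,1]-v)<25)&(allp[:,2]>66)&(allp[:,2]<85)
  q=allp[k]; c,rad=cv2.minEnclosingCircle(q[:,:2].astype(np.float32)); print(nm,k.sum(),c,rad,np.median(q[:,2]))
for nm,(u,v) in dict(jug=(142,152),esp=(430,247),jar=(450,140)).items():
  k=(abs(uvp[:,0]-u)<35)&(abs(uvp[:,1]-v)<30)&(allp[:,2]>40); q=allp[k]; print(nm,q.min(0),q.max(0))
# brass
k=(abs(uvp[:,0]-245)<20)&(abs(uvp[:,1]-148)<10);print('brass',np.median(allp[k],0))
```

```text
red 357 [453.1673994   45.17976614 138.10170187] [435.86504912 -13.9301937  132.80383156] [468.59071256  99.89314902 143.1476212 ]
((265.5585021972656, 251.14527893066406), (6.7572455406188965, 55.10226821899414), 79.3803482055664)
bar centre [452.84904174  44.08720445 135.        ]
bar dir [  22.57576035 -114.95984519    0.        ] -78.8896649772834
plate 4870 ((565.1786499023438, 66.49337768554688), (299.41497802734375, 190.03363037109375), 10.898595809936523)
cup 129 (484.8278503417969, 300.27325439453125) 24.875280380249023 74.20879624280576
yel 148 (488.7205810546875, 405.71368408203125) 25.768497467041016 73.87238579028929
tur 133 (391.7772216796875, 282.2413635253906) 24.78101921081543 74.17467299269447
jug [615.1856608  283.00298616  40.04948543] [711.05654937 375.23049702 103.13806536]
esp [ 429.37666518 -395.74837534   40.42878049] [ 494.80119648 -301.397041     64.76364607]
jar [ 659.23736085 -394.61249014   40.07394123] [ 741.99613879 -316.83242023  134.92768246]
brass [655.49208233  84.68448934 220.53931388]
```

{"op": "carry_out", "data": {"moves": [{"dx": 0.283,"dy": -0.175,"twist": -84},{"dx": 0.283,"dy": -0.175,"twist": -84},{"dx": 0.283,"dy": -0.175,"twist": -84},{"dx": 0.283,"dy": -0.175,"twist": -84},{"dx": 0.283,"dy": -0.175,"twist": -84}], "grip": 0.06}}

```text
schema error: expected keys dx, dy, dz, twist
```

```bash
cat >> h.py <<'E'
from scipy.spatial.transform import Rotation as Ro
def go(x,y,z,yawdeg=None):
    s=state();R=Ro.from_euler('xyz',s['tcp_rot']).as_matrix()
    d=R.T@(np.array([x,y,z])-s['eef_pos'])/1000
    print('t',round(s['t'],2),'pos',s['eef_pos'].round(1),'yaw',np.degrees(s['tcp_rot']).round(2),'F',s['ft_force'].round(1),'open',round(s['opening'],3))
    print('d',d.round(4),'twist',None if yawdeg is None else round(np.degrees(s['tcp_rot'][2])-yawdeg,2))
E
python3 -c "
from h import *
go(452.3,44.5,200,100.9)"
```

```text
t 0.15 pos [ 179.2 -598.6  214.2] yaw [-179.95   -0.     16.66] F [ 0.  -0.6  0.2] open 1.009
d [ 0.446  -0.5378  0.0147] twist -84.24
```

{"op": "carry_out", "data": {"moves": [{"dx": 0.283,"dy": -0.175,"dz": 0,"twist": -84},{"dx": 0.283,"dy": -0.175,"dz": 0,"twist": -84},{"dx": 0.283,"dy": -0.175,"dz": 0,"twist": -84},{"dx": 0.283,"dy": -0.175,"dz": 0,"twist": -84},{"dx": 0.283,"dy": -0.175,"dz": 0,"twist": -84}], "grip": 0.06}}

```text
t: 0.65
eef_pos: [346.1, -410.2, 214.6]
tcp_rot: [-3.142, -0.0, 1.047]
ft_force: [0.1, -0.0, 0.8]
opening: 0.657
```

```bash
python3 -c "
from h import *
go(452.3,44.5,200,100.9)"
```

```text
t 0.65 pos [ 346.1 -410.2  214.6] yaw [-180.     -0.     59.96] F [ 0.1 -0.   0.8] open 0.657
d [ 0.4468 -0.1357  0.0146] twist -40.94
```

{"op": "carry_out", "data": {"moves": [{"dx": 0.447,"dy": -0.136,"dz": 0,"twist": -41},{"dx": 0.447,"dy": -0.136,"dz": 0,"twist": -41},{"dx": 0.447,"dy": -0.136,"dz": 0,"twist": -41},{"dx": 0.447,"dy": -0.136,"dz": 0,"twist": -41},{"dx": 0.447,"dy": -0.136,"dz": 0,"twist": -41}]}}

```text
t: 1.15
eef_pos: [403.3, -166.8, 214.7]
tcp_rot: [3.141, 0.0, 1.762]
ft_force: [1.1, 0.0, 0.8]
opening: 0.632
```

```bash
python3 -c "
from h import *
go(452.3,44.5,200,100.9)"
```

```text
t 1.15 pos [ 403.3 -166.8  214.7] yaw [1.7999e+02 1.0000e-02 1.0095e+02] F [1.1 0.  0.8] open 0.632
d [0.1981 0.0882 0.0146] twist 0.05
```

{"op": "carry_out", "data": {"moves": [{"dx": 0.198,"dy": 0.088,"dz": 0,"twist": 0},{"dx": 0.198,"dy": 0.088,"dz": 0,"twist": 0},{"dx": 0.198,"dy": 0.088,"dz": 0,"twist": 0},{"dx": 0.198,"dy": 0.088,"dz": 0,"twist": 0},{"dx": 0.198,"dy": 0.088,"dz": 0,"twist": 0}]}}

```text
t: 1.65
eef_pos: [453.6, 45.7, 214.6]
tcp_rot: [3.141, -0.0, 1.759]
ft_force: [0.2, -0.2, -0.2]
opening: 0.63
```

```bash
python3 -c "
from h import *
go(452.3,44.5,112,100.9)
snap('side','s2.png')"
```

```text
t 1.65 pos [453.6  45.7 214.6] yaw [ 1.7998e+02 -2.0000e-02  1.0081e+02] F [ 0.2 -0.2 -0.2] open 0.63
d [-0.0009 -0.0015  0.1026] twist -0.09
```

View pics/s2.png

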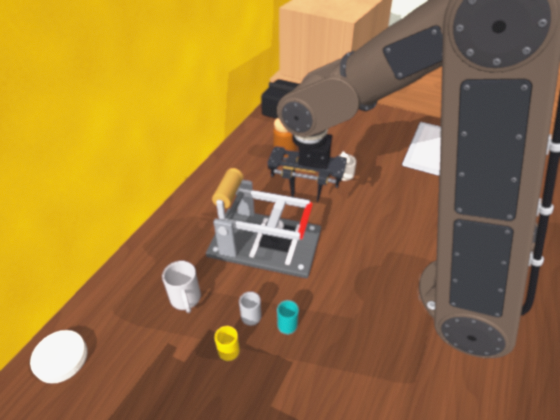

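The fingers at about (292,185) and (320,192) straddle the red bar at (306,220), so I'm going down.

{"op": "carry_out", "data": {"moves": [{"dx": -0.001,"dy": -0.001,"dz": 0.035,"twist": 0},{"dx": -0.001,"dy": -0.001,"dz": 0.07,"twist": 0},{"dx": -0.001,"dy": -0.001,"dz": 0.09,"twist": 0},{"dx": -0.001,"dy": -0.001,"dz": 0.102,"twist": 0},{"dx": -0.001,"dy": -0.001,"dz": 0.102,"twist": 0}]}}

```text
t: 2.2
eef_pos: [451.7, 40.5, 111.3]
tcp_rot: [-3.138, -0.001, 1.756]
ft_force: [-0.3, -0.2, 0.6]
opening: 0.631
```

{"op": "carry_out", "data": {"moves": [{"dx": 0,"dy": 0,"dz": 0,"twist": 0},{"dx": 0,"dy": 0,"dz": 0,"twist": 0},{"dx": 0,"dy": 0,"dz": 0,"twist": 0},{"dx": 0,"dy": 0,"dz": 0,"twist": 0},{"dx": 0,"dy": 0,"dz": 0,"twist": 0}], "grip": 0.01}}

```text
t: 2.7
eef_pos: [452.6, 41.0, 112.9]
tcp_rot: [3.141, 0.0, 1.756]
ft_force: [-0.4, 0.1, 0.6]
opening: 0.269
```

```bash
python3 -c "
from h import *
go(452.3,44.5,112,100.9)"
```

```text
t 2.7 pos [452.6  41.  112.9] yaw [1.7997e+02 1.0000e-02 1.0064e+02] F [-0.4  0.1  0.6] open 0.269
d [0.0035 0.0004 0.0009] twist -0.26
```

{"op": "carry_out", "data": {"moves": [{"dx": 0,"dy": 0,"dz": 0,"twist": 0},{"dx": 0,"dy": 0,"dz": 0,"twist": 0},{"dx": 0,"dy": 0,"dz": 0,"twist": 0},{"dx": 0,"dy": 0,"dz": 0,"twist": 0}]}}

```text
t: 3.1
eef_pos: [453.7, 41.1, 112.8]
tcp_rot: [3.139, 0.0, 1.756]
ft_force: [5.0, 2.2, -2.4]
opening: 0.185
```

```bash
python3 -c "
from h import *
go(452.3,44.5,112,100.9)
th=np.arange(0,1.9,.1)
for a in th: print(round(a,2),np.round([.2*(1-np.cos(a)),-.2*np.sin(a)],3))"
```

```text
t 3.1 pos [453.7  41.1 112.8] yaw [1.7985e+02 2.0000e-02 1.0063e+02] F [ 5.   2.2 -2.4] open 0.185
d [ 0.0036 -0.0007  0.0008] twist -0.27
0.0 [ 0. -0.]
0.1 [ 0.001 -0.02 ]
0.2 [ 0.004 -0.04 ]
0.3 [ 0.009 -0.059]
0.4 [ 0.016 -0.078]
0.5 [ 0.024 -0.096]
0.6 [ 0.035 -0.113]
0.7 [ 0.047 -0.129]
0.8 [ 0.061 -0.143]
0.9 [ 0.076 -0.157]
1.0 [ 0.092 -0.168]
1.1 [ 0.109 -0.178]
1.2 [ 0.128 -0.186]
1.3 [ 0.147 -0.193]
1.4 [ 0.166 -0.197]
1.5 [ 0.186 -0.199]
1.6 [ 0.206 -0.2  ]
1.7 [ 0.226 -0.198]
1.8 [ 0.245 -0.195]
```

{"op": "carry_out", "data": {"moves": [{"dx": 0,"dy": 0.001,"dz": -0.01,"twist": 0},{"dx": 0,"dy": 0.001,"dz": -0.02,"twist": 0},{"dx": 0,"dy": 0.004,"dz": -0.04,"twist": 0},{"dx": 0,"dy": 0.009,"dz": -0.059,"twist": 0},{"dx": 0,"dy": 0.016,"dz": -0.078,"twist": 0}]}}

```text
t: 3.6
eef_pos: [469.7, 43.9, 191.8]
tcp_rot: [3.138, 0.001, 1.756]
ft_force: [20.1, 2.3, -13.6]
opening: 0.18
```

```bash
python3 -c "
from h import *
go(453,41.1,112,100.9)"
```

```text
t 3.6 pos [469.7  43.9 191.8] yaw [1.7981e+02 5.0000e-02 1.0063e+02] F [ 20.1   2.3 -13.6] open 0.18
d [ 0.0004 -0.0172  0.0797] twist -0.27
```

Opening is steady at 17.5 mm. The force points along the arm towards the hinge, so I'll bias the path about 2 mm inwards.

{"op": "carry_out", "data": {"moves": [{"dx": 0,"dy": 0.01,"dz": -0.017,"twist": 0},{"dx": 0,"dy": 0.021,"dz": -0.034,"twist": 0},{"dx": 0,"dy": 0.033,"dz": -0.05,"twist": 0},{"dx": 0,"dy": 0.046,"dz": -0.064,"twist": 0},{"dx": 0,"dy": 0.061,"dz": -0.077,"twist": 0}]}}

```text
t: 4.1
eef_pos: [525.2, 54.5, 269.3]
tcp_rot: [-3.135, 0.001, 1.757]
ft_force: [-14.5, -5.4, 14.1]
opening: 0.181
```

```bash
python3 -c "
from h import *
go(453,41.1,112,100.9)"
```

```text
t 4.1 pos [525.2  54.5 269.3] yaw [-1.7960e+02  4.0000e-02  1.0066e+02] F [-14.5  -5.4  14.1] open 0.181
d [ 0.0003 -0.0723  0.1578] twist -0.24
```

{"op": "carry_out", "data": {"moves": [{"dx": 0,"dy": 0.014,"dz": -0.013,"twist": 0},{"dx": 0,"dy": 0.032,"dz": -0.023,"twist": 0},{"dx": 0,"dy": 0.05,"dz": -0.031,"twist": 0},{"dx": 0,"dy": 0.069,"dz": -0.038,"twist": 0},{"dx": 0,"dy": 0.088,"dz": -0.042,"twist": 0}]}}

```text
t: 4.6
eef_pos: [614.9, 71.3, 310.9]
tcp_rot: [-3.141, 0.001, 1.756]
ft_force: [-2.6, -3.3, 4.9]
opening: 0.18
```

```bash
python3 -c "
from h import *
go(453,41.1,112,100.9)"
```

```text
t 4.6 pos [614.9  71.3 310.9] yaw [-1.7999e+02  4.0000e-02  1.0064e+02] F [-2.6 -3.3  4.9] open 0.18
d [ 0.0003 -0.1646  0.199 ] twist -0.26
```

{"op": "carry_out", "data": {"moves": [{"dx": 0,"dy": 0.018,"dz": -0.002,"twist": 0},{"dx": 0,"dy": 0.036,"dz": -0.003,"twist": 0},{"dx": 0,"dy": 0.054,"dz": -0.002,"twist": 0},{"dx": 0,"dy": 0.07,"dz": 0.001,"twist": 0},{"dx": 0,"dy": 0.08,"dz": 0.003,"twist": 0}]}}

```text
t: 5.1
eef_pos: [694.0, 86.2, 306.8]
tcp_rot: [3.141, 0.0, 1.756]
ft_force: [-0.0, -1.5, 0.8]
opening: 0.18
```

{"op": "carry_out", "data": {"moves": [{"dx": 0,"dy": 0.002,"dz": 0,"twist": 0},{"dx": 0,"dy": 0.005,"dz": 0.001,"twist": 0},{"dx": 0,"dy": 0.005,"dz": 0.001,"twist": 0}]}}

```text
t: 5.4
eef_pos: [698.0, 87.0, 305.6]
tcp_rot: [-3.141, 0.0, 1.756]
ft_force: [2.0, -1.9, 0.3]
opening: 0.184
```

```bash
python3 -c "
from h import *
go(453,41.1,112,100.9)"
```

```text
t 5.4 pos [698.   87.  305.6] yaw [-1.7999e+02  1.0000e-02  1.0063e+02] F [ 2.  -1.9  0.3] open 0.184
d [ 1.000e-04 -2.493e-01  1.936e-01] twist -0.27
```

At about 1.82 rad, next to the stop; releasing now.

{"op": "carry_out", "data": {"moves": [{"dx": 0,"dy": 0,"dz": 0,"twist": 0},{"dx": 0,"dy": 0,"dz": 0,"twist": 0},{"dx": 0,"dy": 0,"dz": 0,"twist": 0},{"dx": 0,"dy": 0,"dz": 0,"twist": 0},{"dx": 0,"dy": 0,"dz": 0,"twist": 0}], "grip": 0.07}}

```text
t: 5.9
eef_pos: [698.1, 87.2, 305.7]
tcp_rot: [-3.142, 0.0, 1.756]
ft_force: [-0.0, -0.3, 1.0]
opening: 0.546
```

{"op": "carry_out", "data": {"moves": [{"dx": 0,"dy": 0,"dz": -0.02,"twist": 0},{"dx": 0,"dy": 0,"dz": -0.05,"twist": 0},{"dx": 0,"dy": 0,"dz": -0.07,"twist": 0},{"dx": 0,"dy": 0,"dz": -0.07,"twist": 0}]}}

```text
t: 6.3
eef_pos: [698.7, 87.2, 378.8]
tcp_rot: [3.137, 0.001, 1.756]
ft_force: [-0.4, -0.2, 0.3]
opening: 0.733
```

Run:
```python
from h import *
import h
im,d=snap('side','s3.png')
go(484.8,300.3,240,100.9)
print(state()['joints'].round(2))
```

```text
t 6.35 pos [698.3  87.2 376.6] yaw [1.7988e+02 2.0000e-02 1.0064e+02] F [-0.   0.6 -1.2] open 0.734
d [ 0.249  -0.1708  0.1361] twist -0.26
[ 0.03  0.52  1.09 -0.    1.53 -0.16]
```

View pics/s3.png

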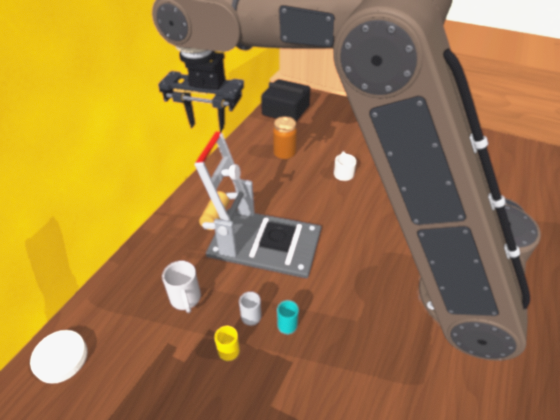

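The lever stands open by itself: bar at (208,147), counterweight behind it. The nest is now visible around (279,237). I'll move to the cup, then measure the nest on the way.

{"op": "carry_out", "data": {"moves": [{"dx": 0.249,"dy": -0.171,"dz": 0,"twist": 0},{"dx": 0.249,"dy": -0.171,"dz": 0,"twist": 0},{"dx": 0.249,"dy": -0.171,"dz": 0.0,"twist": 0},{"dx": 0.249,"dy": -0.171,"dz": 0.13,"twist": 45},{"dx": 0.249,"dy": -0.171,"dz": 0.13,"twist": 90}], "grip": 0.07}}

```text
t: 6.85
eef_pos: [536.1, 247.6, 309.2]
tcp_rot: [3.141, -0.0, 1.451]
ft_force: [1.6, 0.7, -0.4]
opening: 0.735
```

Run:
```python
from h import *
go(484.8,300.3,200,10.9)
O=np.array([530.8,59.9]);a=np.radians(10.9);ex=np.array([np.cos(a),np.sin(a)]);ey=np.array([-ex[1],ex[0]])
for n in('top','side'):
  im,d=snap(n)
  p,uv=cloud(n,d,np.ones(d.shape,bool))
  q=np.c_[(p[:,:2]-O)@ex,(p[:,:2]-O)@ey,p[:,2]]
  m=(abs(q[:,0])<60)&(abs(q[:,1])<70)
  b=m&(q[:,2]>33)&(q[:,2]<44); f=m&(q[:,2]>21)&(q[:,2]<31)&(abs(q[:,0])<20)&(abs(q[:,1])<35)
  for nm,k in(('block',b),('floor',f)):
    if k.sum()>5: print(n,nm,k.sum(),np.percentile(q[k],[2,50,98],axis=0).round(1).tolist())
  c=uv[m].mean(0).astype(int); print(c)
  cv2.imwrite(f'pics/nest_{n}.png',cv2.resize(cv2.cvtColor(im[c[1]-40:c[1]+40,c[0]-40:c[0]+40],cv2.COLOR_RGB2BGR),None,fx=5,fy=5,interpolation=cv2.INTER_CUBIC))
a=[cv2.imread(f'pics/nest_{n}.png') for n in('top','side')]
cv2.imwrite('pics/nest.png',np.clip(np.hstack(a).astype(float)*1.8,0,255).astype(np.uint8))
```

```text
t 6.85 pos [536.1 247.6 309.2] yaw [179.99  -0.    83.12] F [ 1.6  0.7 -0.4] open 0.735
d [ 0.0462 -0.0573  0.1092] twist 72.22
top block 1007 [[-42.5, -52.4, 34.4], [0.1, -9.8, 38.0], [43.0, 32.8, 41.6]]
top floor 326 [[-18.9, -32.8, 22.6], [0.1, -9.5, 25.9], [18.9, 13.9, 29.6]]
[260 215]
side block 530 [[-43.8, -52.0, 33.5], [-1.2, -4.3, 36.8], [42.4, 36.0, 40.5]]
side floor 157 [[-18.8, -34.2, 22.0], [1.3, -10.7, 25.4], [19.0, 34.3, 29.7]]
[275 241]
```

View pics/nest.png

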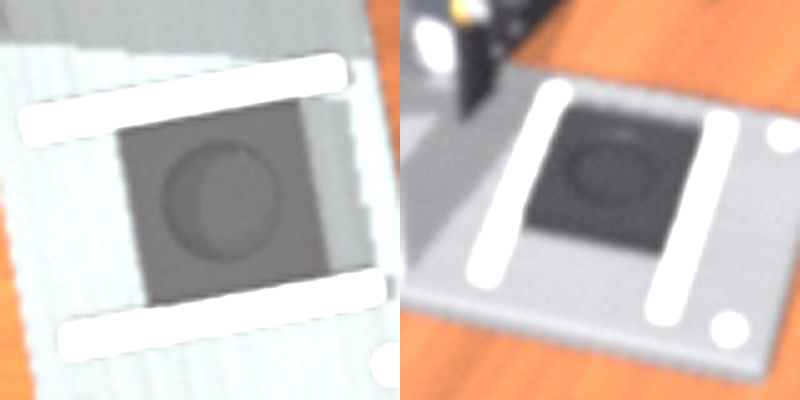

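Both views show the nest pushed to press y ≈ −9.8 mm. In the left crop the hole at about (222,200) is centred in its block. That puts the hole at world ≈ (532.8, 50.3). Next is the cup.

{"op": "carry_out", "data": {"moves": [{"dx": 0.046,"dy": -0.057,"dz": 0.1,"twist": 72},{"dx": 0.046,"dy": -0.057,"dz": 0.1,"twist": 72},{"dx": 0.046,"dy": -0.057,"dz": 0.1,"twist": 72},{"dx": 0.046,"dy": -0.057,"dz": 0.1,"twist": 72},{"dx": 0.046,"dy": -0.057,"dz": 0.1,"twist": 72}]}}

```text
t: 7.45
eef_pos: [486.5, 298.6, 209.4]
tcp_rot: [-3.141, 0.002, 0.703]
ft_force: [-0.0, -0.1, 0.7]
opening: 0.736
```

{"op": "carry_out", "data": {"moves": [{"dx": 0,"dy": 0,"dz": 0,"twist": 8},{"dx": 0,"dy": 0,"dz": 0,"twist": 16},{"dx": 0,"dy": 0,"dz": 0,"twist": 24},{"dx": 0,"dy": 0,"dz": 0,"twist": 29}]}}

```text
t: 7.85
eef_pos: [487.1, 298.2, 210.1]
tcp_rot: [3.141, 0.001, 0.197]
ft_force: [0.2, -0.4, 0.5]
opening: 0.735
```

Run:
```python
from h import *
go(484.8,300.3,38,10.9)
```

```text
t 7.85 pos [487.1 298.2 210.1] yaw [1.7998e+02 5.0000e-02 1.1270e+01] F [ 0.2 -0.4  0.5] open 0.735
d [-0.0017 -0.0026  0.1721] twist 0.37
```

{"op": "carry_out", "data": {"moves": [{"dx": -0.002,"dy": -0.003,"dz": 0.04,"twist": 0},{"dx": -0.002,"dy": -0.003,"dz": 0.085,"twist": 0},{"dx": -0.002,"dy": -0.003,"dz": 0.125,"twist": 0},{"dx": -0.002,"dy": -0.003,"dz": 0.155,"twist": 0},{"dx": -0.002,"dy": -0.003,"dz": 0.168,"twist": 0}]}}

```text
t: 8.35
eef_pos: [483.4, 300.3, 39.6]
tcp_rot: [3.14, 0.004, 0.202]
ft_force: [0.1, -0.6, -0.6]
opening: 0.732
```

{"op": "carry_out", "data": {"moves": [{"dx": 0,"dy": 0,"dz": 0,"twist": 0},{"dx": 0,"dy": 0,"dz": 0,"twist": 0},{"dx": 0,"dy": 0,"dz": 0,"twist": 0},{"dx": 0,"dy": 0,"dz": 0,"twist": 0},{"dx": 0,"dy": 0,"dz": 0,"twist": 0}], "grip": 0.04}}

```text
t: 8.85
eef_pos: [485.0, 301.7, 44.1]
tcp_rot: [-3.141, -0.003, 0.201]
ft_force: [0.5, 1.2, 7.8]
opening: 0.524
```

{"op": "carry_out", "data": {"moves": [{"dx": 0,"dy": 0,"dz": 0,"twist": 0},{"dx": 0,"dy": 0,"dz": 0,"twist": 0}]}}

```text
t: 9.05
eef_pos: [485.0, 301.7, 44.1]
tcp_rot: [-3.141, -0.003, 0.201]
ft_force: [-0.2, -0.5, 7.5]
opening: 0.531
```

Run:
```python
from h import *
go(484.8,300.3,38,10.9)
snap('side','s4.png')
```

```text
t 9.05 pos [485.  301.7  44.1] yaw [-1.7997e+02 -1.6000e-01  1.1490e+01] F [-0.2 -0.5  7.5] open 0.531
d [-0.0004  0.0013  0.0061] twist 0.59
```

View pics/s4.png

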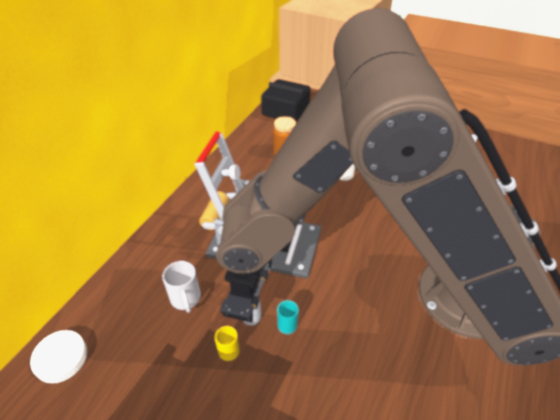

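The gripper holds the cup (opening 50.4 mm) and the look-alikes at (227,343) and (288,317) are untouched. Next: lift and carry.

{"op": "carry_out", "data": {"moves": [{"dx": 0,"dy": 0,"dz": -0.02,"twist": 0},{"dx": 0,"dy": 0,"dz": -0.05,"twist": 0},{"dx": 0,"dy": 0,"dz": -0.08,"twist": 0},{"dx": 0,"dy": 0,"dz": -0.1,"twist": 0},{"dx": 0,"dy": 0,"dz": -0.1,"twist": 0}]}}

```text
t: 9.6
eef_pos: [485.0, 301.9, 145.5]
tcp_rot: [-3.14, -0.005, 0.2]
ft_force: [-0.2, -0.6, -2.6]
opening: 0.53
```

Run:
```python
from h import *
go(532.8,50.3,140,10.9)
```

```text
t 9.6 pos [485.  301.9 145.5] yaw [-179.94   -0.28   11.49] F [-0.2 -0.6 -2.6] open 0.53
d [-0.0033  0.2561  0.0052] twist 0.59
```

{"op": "carry_out", "data": {"moves": [{"dx": -0.001,"dy": 0.045,"dz": 0,"twist": 0},{"dx": -0.002,"dy": 0.09,"dz": 0,"twist": 0},{"dx": -0.003,"dy": 0.135,"dz": 0,"twist": 0},{"dx": -0.003,"dy": 0.18,"dz": 0,"twist": 0},{"dx": -0.003,"dy": 0.215,"dz": 0,"twist": 0}]}}

```text
t: 10.1
eef_pos: [523.6, 87.8, 141.5]
tcp_rot: [3.142, 0.001, 0.2]
ft_force: [0.6, 0.4, -3.0]
opening: 0.523
```

{"op": "carry_out", "data": {"moves": [{"dx": 0,"dy": 0.025,"dz": 0,"twist": 0},{"dx": 0,"dy": 0.041,"dz": 0,"twist": 0},{"dx": 0,"dy": 0.041,"dz": 0.02,"twist": 0.5},{"dx": 0,"dy": 0.041,"dz": 0.04,"twist": 0.5},{"dx": 0,"dy": 0.041,"dz": 0.04,"twist": 0.5}]}}

```text
t: 10.6
eef_pos: [530.6, 50.1, 100.2]
tcp_rot: [-3.141, 0.005, 0.192]
ft_force: [0.0, -0.1, -1.2]
opening: 0.526
```

Run:
```python
from h import *
go(532.8,50.3,90,10.9)
im,d=snap('side'); cv2.imwrite('pics/s5.png',cv2.resize(cv2.cvtColor(im[150:350,180:430],cv2.COLOR_RGB2BGR),None,fx=3,fy=3))
```

```text
t 10.6 pos [530.6  50.1 100.2] yaw [-179.94    0.27   10.98] F [ 0.  -0.1 -1.2] open 0.526
d [0.0022 0.0002 0.0102] twist 0.08
```

View pics/s5.png

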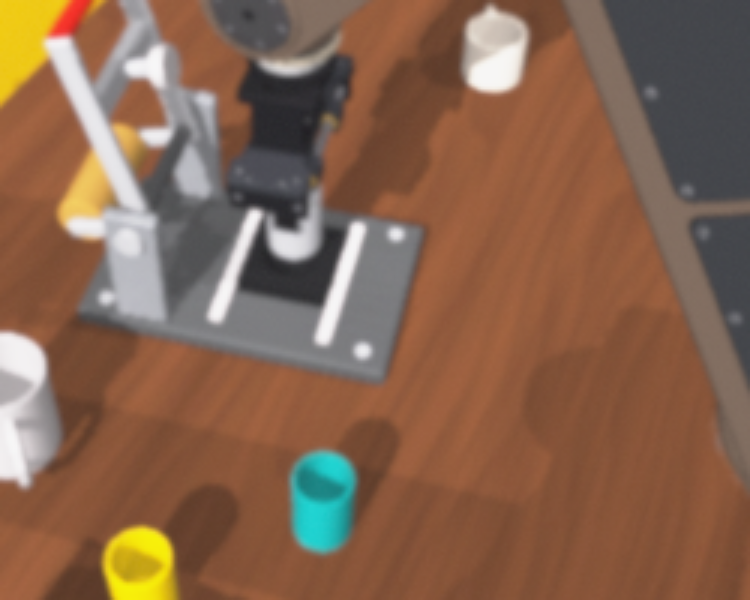

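The cup hangs upright over the black nest, its foot at about (292,250) in the crop. I'm correcting x by 2 mm and lowering gently.

{"op": "carry_out", "data": {"moves": [{"dx": 0.002,"dy": 0,"dz": 0.005,"twist": 0},{"dx": 0.002,"dy": 0,"dz": 0.01,"twist": 0},{"dx": 0.002,"dy": 0,"dz": 0.012,"twist": 0},{"dx": 0.002,"dy": 0,"dz": 0.012,"twist": 0},{"dx": 0.002,"dy": 0,"dz": 0.012,"twist": 0}]}}

```text
t: 11.15
eef_pos: [534.2, 50.3, 90.8]
tcp_rot: [3.141, -0.0, 0.192]
ft_force: [0.1, -0.3, -2.1]
opening: 0.53
```

Run:
```python
from h import *
go(532.8,50.3,80,10.9)
```

```text
t 11.15 pos [534.2  50.3  90.8] yaw [ 1.7999e+02 -1.0000e-02  1.0980e+01] F [ 0.1 -0.3 -2.1] open 0.53
d [-0.0013 -0.0003  0.0108] twist 0.08
```

{"op": "carry_out", "data": {"moves": [{"dx": -0.001,"dy": 0,"dz": 0.002,"twist": 0},{"dx": -0.001,"dy": 0,"dz": 0.004,"twist": 0},{"dx": -0.001,"dy": 0,"dz": 0.006,"twist": 0},{"dx": -0.001,"dy": 0,"dz": 0.008,"twist": 0},{"dx": -0.001,"dy": 0,"dz": 0.009,"twist": 0}]}}

```text
t: 11.65
eef_pos: [533.1, 50.0, 81.4]
tcp_rot: [3.142, 0.0, 0.191]
ft_force: [-0.2, -0.1, -2.2]
opening: 0.521
```

{"op": "carry_out", "data": {"moves": [{"dx": 0,"dy": 0,"dz": 0.001,"twist": 0},{"dx": 0,"dy": 0,"dz": 0.002,"twist": 0},{"dx": 0,"dy": 0,"dz": 0.002,"twist": 0}]}}

```text
t: 11.95
eef_pos: [533.1, 50.1, 79.5]
tcp_rot: [3.142, 0.0, 0.192]
ft_force: [-0.5, -0.6, -1.9]
opening: 0.526
```

Run:
```python
from h import *
go(532.8,50.3,70,10.9)
```

```text
t 11.95 pos [533.1  50.1  79.5] yaw [1.800e+02 1.000e-02 1.098e+01] F [-0.5 -0.6 -1.9] open 0.526
d [-0.0002 -0.0003  0.0095] twist 0.08
```

The foot is below the mouth plane with no load, so it has entered. Continuing gently.

{"op": "carry_out", "data": {"moves": [{"dx": 0,"dy": 0,"dz": 0.001,"twist": 0},{"dx": 0,"dy": 0,"dz": 0.002,"twist": 0},{"dx": 0,"dy": 0,"dz": 0.003,"twist": 0},{"dx": 0,"dy": 0,"dz": 0.004,"twist": 0},{"dx": 0,"dy": 0,"dz": 0.004,"twist": 0}]}}

```text
t: 12.45
eef_pos: [533.1, 50.0, 75.5]
tcp_rot: [3.142, 0.0, 0.192]
ft_force: [0.1, 0.1, -2.0]
opening: 0.526
```

{"op": "carry_out", "data": {"moves": [{"dx": 0,"dy": 0,"dz": 0.001,"twist": 0},{"dx": 0,"dy": 0,"dz": 0.002,"twist": 0},{"dx": 0,"dy": 0,"dz": 0.003,"twist": 0},{"dx": 0,"dy": 0,"dz": 0.003,"twist": 0}]}}

```text
t: 12.85
eef_pos: [533.0, 50.1, 72.5]
tcp_rot: [3.142, 0.0, 0.191]
ft_force: [-0.4, -0.5, -2.1]
opening: 0.528
```

{"op": "carry_out", "data": {"moves": [{"dx": 0,"dy": 0,"dz": 0.0005,"twist": 0},{"dx": 0,"dy": 0,"dz": 0.001,"twist": 0},{"dx": 0,"dy": 0,"dz": 0.0015,"twist": 0},{"dx": 0,"dy": 0,"dz": 0.002,"twist": 0},{"dx": 0,"dy": 0,"dz": 0.002,"twist": 0}]}}

```text
t: 13.35
eef_pos: [533.1, 50.1, 70.6]
tcp_rot: [3.142, 0.0, 0.192]
ft_force: [0.4, -1.0, -1.0]
opening: 0.525
```

{"op": "carry_out", "data": {"moves": [{"dx": 0,"dy": 0,"dz": 0.0005,"twist": 0},{"dx": 0,"dy": 0,"dz": 0.001,"twist": 0},{"dx": 0,"dy": 0,"dz": 0.001,"twist": 0}]}}

```text
t: 13.65
eef_pos: [533.2, 50.1, 70.1]
tcp_rot: [3.141, -0.0, 0.192]
ft_force: [-1.8, -0.4, 5.0]
opening: 0.528
```

The floor is felt at TCP 70.1 (expected 70) with about 7 N, so the cup is seated. Releasing.

{"op": "carry_out", "data": {"moves": [{"dx": 0,"dy": 0,"dz": 0,"twist": 0},{"dx": 0,"dy": 0,"dz": 0,"twist": 0},{"dx": 0,"dy": 0,"dz": 0,"twist": 0},{"dx": 0,"dy": 0,"dz": 0,"twist": 0},{"dx": 0,"dy": 0,"dz": 0,"twist": 0}], "grip": 0.075}}

```text
t: 14.15
eef_pos: [533.1, 50.0, 69.6]
tcp_rot: [3.141, 0.0, 0.192]
ft_force: [-0.5, 0.1, -0.1]
opening: 0.786
```

{"op": "carry_out", "data": {"moves": [{"dx": 0,"dy": 0,"dz": -0.01,"twist": 0},{"dx": 0,"dy": 0,"dz": -0.03,"twist": 0},{"dx": 0,"dy": 0,"dz": -0.06,"twist": 0},{"dx": 0,"dy": 0,"dz": -0.1,"twist": 0},{"dx": 0,"dy": 0,"dz": -0.13,"twist": 0}]}}

```text
t: 14.65
eef_pos: [533.2, 50.1, 202.5]
tcp_rot: [3.141, -0.002, 0.192]
ft_force: [-0.6, -1.1, 0.2]
opening: 0.788
```

{"op": "carry_out", "data": {"moves": [{"dx": -0.06,"dy": 0.04,"dz": 0,"twist": 0},{"dx": -0.06,"dy": 0.08,"dz": 0,"twist": 0},{"dx": -0.06,"dy": 0.12,"dz": 0,"twist": 0},{"dx": -0.06,"dy": 0.15,"dz": 0,"twist": 0},{"dx": -0.06,"dy": 0.15,"dz": 0,"twist": 0}]}}

```text
t: 15.15
eef_pos: [503.3, -111.7, 200.4]
tcp_rot: [3.14, -0.001, 0.188]
ft_force: [0.1, 1.2, 0.7]
opening: 0.791
```

Run:
```python
from h import *
go(532.8,50.3,80,10.9)
im,d=snap('top'); im2,_=snap('side')
p,uv=cloud('top',d,np.ones(d.shape,bool))
k=(np.hypot(p[:,0]-532.8,p[:,1]-50.3)<32)&(p[:,2]>85)&(p[:,2]<115); q=p[k]
print('cup rim',k.sum(),cv2.minEnclosingCircle(q[:,:2].astype(np.float32)),np.percentile(q[:,2],[2,50,98]))
for nm,(u,v) in dict(jug=(142,152),esp=(430,247),jar=(450,140)).items():
  m=(abs(uv[:,0]-u)<35)&(abs(uv[:,1]-v)<30)&(p[:,2]>40); print(nm,p[m].min(0),p[m].max(0))
f=lambda a:cv2.resize(cv2.cvtColor(a,cv2.COLOR_RGB2BGR),(400,300))
cv2.imwrite('pics/end.png',np.hstack([f(im),f(im2)]))
```

```text
t 15.15 pos [ 503.3 -111.7  200.4] yaw [ 1.7993e+02 -7.0000e-02  1.0780e+01] F [0.1 1.2 0.7] open 0.791
d [ 0.0592 -0.1538  0.1203] twist -0.12
cup rim 104 ((532.6505737304688, 49.89274215698242), 24.642183303833008) [ 86.69286461 100.39414284 103.72930294]
jug [615.24456334 282.39263389  40.03888142] [710.9007534  375.75425971 102.85617953]
esp [ 432.5242247  -395.1304893    40.12118372] [ 515.89117284 -110.27803712  564.4551293 ]
jar [ 659.40006354 -395.13873612   40.02062471] [ 741.95821498 -316.63107416  134.76878479]
```

View pics/end.png

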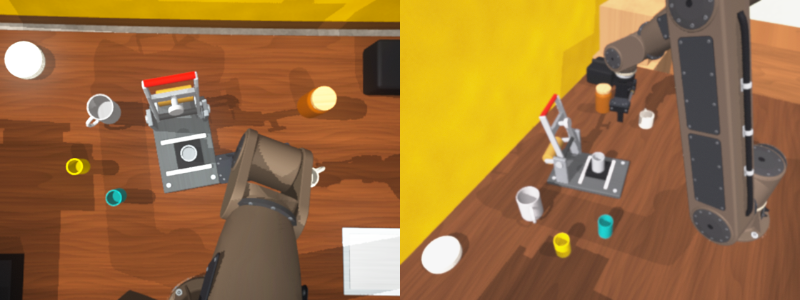

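The lever stands open, the cup sits upright in the nest (rim about 100.4 mm high, 101 expected), and the arm is clear of everything.

```bash
python3 -c "
from cell import *
print(job_done())"
```

```text
the job is handed in; nothing more can be done
None
```

I opened the lever and seated the dosing cup in the nest, then handed the job in at about 15 s of the 72 s allowed; no verdict was reported.

- **Lever:** I gripped the red bar, guided the lever at about 1 rad/s to roughly 1.82 rad, and let go there. It has stayed open at its back stop in every picture since. Forces along the arm while swinging it reached about 24 N, so I shifted the path by 1–2 mm to ease them.
- **Cup:** The nest was about 9.8 mm off its middle position, towards the press's −y side. The cup went in without touching the rim and met the floor at the expected height with about 7 N. After release its rim centre measured (532.7, 49.9), against the hole at (532.8, 50.3). The rim height was about 100.4 mm; 101 mm is fully seated.
- **Other things on the counter:** The jug and jar measured the same as at the start, to within about 1 mm. The arm partly hid the espresso cup in the last top view, so its final check was only by eye in the side view, where it looked in place. The yellow and turquoise look-alikes were not touched.

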